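# Snap the crank's retaining clip onto the pasta machine's axle

## Robot

A 6-joint arm with a two-finger parallel gripper is mounted at the origin on a cart in front of the work surface, level with it; the furniture and walls round the work are solid. World frame = base frame: x ahead of the robot, y to its left, z up, the work surface at z = 0. Lengths are in m, angles in degrees, forces in N, time in s.
With the tool pointing down it reaches from about 0.3 to 0.775 m from the base axis. Payload 14.6 kg.
Tool frame: the origin (TCP) lies at the very end of the fingers, on their centre line; the grasp point (between the pads) lies 19 mm behind it; x points along the fingers, y is the direction in which the jaws open and shut, and the axes are right-handed (so a half turn about x gives the same grasp; the last joint's range is limited). The gripper opens to 85 mm and grips with 20 to 120 N. Pads are 22 mm wide; open, the fingers measure 114 mm over their backs; the gripper's body (76 mm by 85 mm) begins 54 mm behind the grasp point. The pads swing forward as they close: fully open they stand 13 mm farther back than shut.
Start: joints at [62.418, 17.183, 87.147, -0, 75.671, -3.816], TCP at [0.222, 0.503, 0.231] pointing down, gripper open.
Joint ranges: [-173.82, 173.82], [-45.26, 126.66], [13.44, 144.39], [-59.66, 239.66], [0, 175.72], [-146.38, 146.38]. Speed limits (degrees/s): [127.2, 127.2, 147.25, 180, 180, 180].

## Interface

Orientations are given as [roll, pitch, yaw] about the fixed x, y, z axes, in that order (R = Rz(yaw) Ry(pitch) Rx(roll)).
In Python, from plant import ctrl gives the robot as it stands.
- The arm moves only by the tool play_rows, never from a script. Its argument "targets" is a list of rows, each an object with "slide": the shift along the world's x, y, z in units of 40 mm (1.0 is 40 mm), a list of three; "rot": the turn, a rotation vector about the world's x, y, z in units of 10 degrees (1.0 is 10 degrees), a list of three; "hand": the finger opening in mm, from 0 to 85.4. In form: [{"slide": [dx, dy, dz], "rot": [rx, ry, rz], "hand": hand}, ...]. A call has 1 to 10 rows; each row shifts and turns the commanded pose from where the row before left it; what a row does not reach is not made up. A row lasts 1/8 s, in which the tool goes at most 62.5 mm and 10.7 degrees, less where a joint would pass 70% of its speed; a pose out of reach is approached as far as the arm can. A call is refused whole if a number of a shift passes 1 or a number of a turn 1, either way. A call with a gripper value outside its range is refused whole. The fingers move at their own pace and stop on an object; "newtons" is the grip in N (left out, the last holds). Time passes only in rows, so rows that do not move let the fingers close. It gives the time, the measured TCP pose, the force and the opening at its end, in the units of the state.
- ctrl.sense(): the state, without advancing time (a new reading comes with each control period).
- ctrl.snapshot(name): name is "side" or "top"; returns the picture (420x560x3 uint8, blue, green, red); there is no depth.
- ctrl.calibration(name): a dict with "K" (3x3 intrinsics, pixels), "k1" (the pictures are not rectified: a ray, as slopes to the right and down, at radius r is drawn at 1 + k1 r^2 times it, then the intrinsics apply), "world_to_cam" (4x4, takes a point from world to camera coordinates). Camera axes: x right, y up, looking along -z (the intrinsics and any distortion apply to the point x, -y, -z); pixel columns grow to the right and rows downward; lengths in m; the calibration is good to about 2 mm. A picture is of the moment at which its call begins. calibration takes no time and is no camera call.
- ctrl.job_done(): hands the job in, once; it reports no verdict.
The state is a dict: "time_s": time; "joint_positions": joint angles; "dq": joint speeds; "joint_torque": joint torques, N m; "ee_pos": TCP position; "orientation": TCP orientation; "contact_force": force on the tool from outside, world axes, zero at the start; "torque": the same for the moment, N m; "width": opening from 0.0 (shut) to 1.0 (fully open).
Only numpy, scipy, OpenCV 4.12 (cv2) and the standard library are available. Lean on these libraries where they do the work, as an engineer would, in place of code of your own. Each camera call takes 0.05 s, during which the arm holds its last target. There are 200 camera calls.

## Task

The crank of the pasta machine is back on its axle, but the blue split clip that keeps it there is still in the rack of the wooden service stand. Take the fork tool from its socket, pick the clip up with the fork (never touch it with the fingers) and press it straight down into the axle's groove next to the crank's sleeve until it snaps fully home; axle and crank float to and fro until then, so feel for the groove with a light touch and never press the clip with more than 25 N. Draw the fork off, leaving the clip on the axle, and stand the fork back upright in its socket; leave the mug, pepper shaker, candle and spoon alone.

Things in the scene. Friction and masses are not known exactly. Their poses are not given: they have to be found in the camera images.
- groove_in (a point): on the axle's axis, 85 mm above the worktop, where the middle of the groove would be with axle and crank pushed fully in. y = along the axle, +y towards the machine, z up. They float together: the true groove lies 2 to 16 mm outboard (-y) of this point (not measured; stiff, 15 N slides it). Axle 16 mm thick, groove 11 mm thick, 5 mm wide; outboard of it 20 mm of plain axle, inboard the crank's sleeve, 20 mm thick.
- clip_bore (a point): centre of the 12 mm bore of the blue split clip, 4 mm thick. y = bore axis, z up through its T-head, mouth down. Head 14 mm long (x), top 24 mm above this point; shoulders 36 mm long, top 11 mm above. Sprung jaws reach 13.5 mm below. Touching the plain axle from above, this point is about 14.5 mm over the axle's axis, on the groove's mouth 9.5 mm, snapped home 0; snaps in at about 9 N, off at 7 N. Squeezing counts as force: keep the push under 16 N.
- fork_grip (a point): middle of the upright black handle of the fork tool (0.1 kg): 24 mm in x, 14 mm in y, 41 mm up and 50 mm down from this point; take it by its 14 mm. Collar 50 x 26 mm, underside 56 mm below this point. Prongs 33 mm over all in x, 15 mm thick, reach 92 mm below. Fully on the clip, this point is 94 mm above the clip's bore centre, fork x along clip x (either way round). Sprung tines hold the T-head: a few N to push on or pull off.
- socket (a point): middle of the rim of the fork's socket on the wooden service stand, 50 mm above the worktop; well 40 x 18 mm (x by y), open to above, 38 mm deep. The fork stands in it with its collar on the rim, its x along this x (either way round), handle middle 56 mm above this point. z up.
- rack (a point): where the clip's bore centre lies while it stands in the rack of the same stand, 44 mm above the worktop, 84 mm from the socket along the stand's -x: clip astride a 6 mm blade between two grey walls 5 mm apart, bore axis along y, lifts straight up freely. The stand (156 x 64 mm) does not move.
- coffee_mug: white mug, 95 mm high, origin at its underside; leave alone
- pepper_shaker: pepper shaker, 44 mm thick, 90 mm high, origin at its underside; leave alone
- candle: green candle, 52 mm thick, 144 mm high, origin at its underside; leave alone
- table_spoon_a: steel table spoon, 187 mm long, lying on the worktop; leave alone
Things that resemble listed ones, but are neither listed nor needed, are in the scene too. Of the things that look like the part that bears fork_grip, the larger one is meant.

How it is judged (in metres and radians):
On the way, in this order (a step that is already met when the one before it is completed fails the run):
1. the clip is lifted out of the rack on the fork (z of clip_bore in the frame of rack above 0.03 m and contact force between fork and clip above 0.02 N), for 0.2 s.
2. the clip is snapped home in the groove with the fork drawn off it (x of clip_bore in the frame of groove_in between -0.002 and 0.002 m and z of clip_bore in the frame of groove_in between -0.002 and 0.002 m and y of clip_bore in the frame of groove_in between -0.019 and 0.003 m and angle between the y axis of clip_bore and the y axis of groove_in, either way round below 0.15 rad and contact force between fork and clip below 0.05 N and z of fork_grip in the frame of groove_in above 0.1 m), for 0.2 s.
At the end, for the whole second after the job is handed in: Clip bore centre within 2 mm of the axle's axis, 19 mm outboard to 3 mm inboard of groove_in along it, bore axis within 0.15 rad of the axle; fork off the clip, upright (0.1 rad) in its socket, handle middle within 10 mm of the socket's middle in x and y and 52 to 60 mm above its rim (x of clip_bore in the frame of groove_in between -0.002 and 0.002 m and z of clip_bore in the frame of groove_in between -0.002 and 0.002 m and y of clip_bore in the frame of groove_in between -0.019 and 0.003 m and angle between the y axis of clip_bore and the y axis of groove_in, either way round below 0.15 rad and contact force between fork and clip below 0.05 N and x of fork_grip in the frame of socket between -0.01 and 0.01 m and y of fork_grip in the frame of socket between -0.01 and 0.01 m and z of fork_grip in the frame of socket between 0.052 and 0.06 m and angle between fork_grip's own z axis and vertical below 0.1 rad); the robot touches nothing.
It fails at once if the fingers touch the clip (contact force between the fingers and clip above 0.5 N).
It fails at once if the clip is pressed on the axle or machine with more than 25 N (contact force between clip and machine above 25 N).
It fails at once if the mug, the pepper shaker, the candle or the loose spoon is moved more than 20 mm (distance of any of coffee_mug, pepper_shaker, candle, table_spoon_a from where it was at the start of the episode above 0.02 m).
It also fails if it takes over 64 s, if anything falls off the work surface, if the arm or the gripper's body presses on something with over 40 N, if the wrist force passes 120 N, or if a joint passes its speed limit or range.

## Working session

There is one attempt and no reset: what is moved stays moved. The work goes in short steps, Python scripts to look and compute and a tool call to move; the robot and the scene stay as the last step left them, time stands still between calls to the robot, and variables do not carry over. Pictures are saved under pics/ and viewed, about 8 in all and at most 12, crops included, and the job is handed in when it is done.

Besides the shell and the picture viewer there is one more tool, called after "Call:" as name(argument=value, ...) on one line, values as JSON. play_rows: Moves the arm, as the interface text tells. Its arguments: {"type":"object","properties":{"targets":{"type":"array"},"newtons":{"type":"number"}},"required":["targets"]}

```bash
mkdir -p pics; cat > h.py <<'E'
import numpy as np, cv2
from plant import ctrl
def ray(name,u,v):
    c=ctrl.calibration(name); K=np.array(c["K"]); T=np.array(c["world_to_cam"])
    d=np.array([(u-K[0,2])/K[0,0],(v-K[1,2])/K[1,1]]); s=d.copy()
    for _ in range(20): s=d/(1+c["k1"]*(s@s))
    R=T[:3,:3]; o=-R.T@T[:3,3]; r=R.T@np.array([s[0],-s[1],-1]); return o,r
def atz(name,u,v,z):
    o,r=ray(name,u,v); return o+r*(z-o[2])/r[2]
def tri(p,q,a="side",b="top"):
    o1,r1=ray(a,*p); o2,r2=ray(b,*q); r1/=np.linalg.norm(r1); r2/=np.linalg.norm(r2)
    t=np.linalg.lstsq(np.c_[r1,-r2],o2-o1,rcond=None)[0]; A=o1+t[0]*r1;B=o2+t[1]*r2
    return (A+B)/2,np.linalg.norm(A-B)
def proj(name,P):
    c=ctrl.calibration(name); K=np.array(c["K"]); T=np.array(c["world_to_cam"])
    p=T[:3,:3]@np.array(P)+T[:3,3]; s=np.array([p[0],-p[1]])/-p[2]; s=s*(1+c["k1"]*(s@s))
    return np.array([K[0,0]*s[0]+K[0,2],K[1,1]*s[1]+K[1,2]])
def crop(name,u0,v0,w,h,f,out):
    im=ctrl.snapshot(name); cv2.imwrite("pics/%s_full.png"%out,im)
    cv2.imwrite("pics/%s.png"%out,cv2.resize(im[v0:v0+h,u0:u0+w],None,fx=f,fy=f,interpolation=cv2.INTER_CUBIC))
E
python3 - <<'E'
from h import *
for n in("side","top"):
    cv2.imwrite(f"pics/{n}0.png",ctrl.snapshot(n)); o,r=ray(n,280,210); print(n,o,r,np.diag(ctrl.calibration(n)["K"]))
print(ctrl.sense())
E
```

```text
side [ 0.26770055 -1.06554288  0.63479663] [ 0.21105897  0.87417892 -0.43739892] [458.37735598 458.37735598   1.        ]
top [ 0.34141443 -0.0177057   1.7044112 ] [ 0.13248707 -0.01790352 -0.99112459] [509.10266669 509.10266669   1.        ]
{'time_s': 0.1, 'joint_positions': array([ 6.24174891e+01,  1.72124443e+01,  8.71784361e+01, -9.05537411e-04,
        7.56700545e+01, -3.81656522e+00]), 'dq': array([ 0.06962583, -0.02067283, -0.14654476, -0.0742398 , -0.07220026,
        0.08166202]), 'joint_torque': array([ 2.43049653e-03, -5.44377351e+01, -3.62368655e+01,  2.65715965e-05,
        3.07194350e-03,  2.95611471e-05]), 'ee_pos': array([0.22156064, 0.5031589 , 0.23076556]), 'orientation': array([ -92.99188087,   89.9390588 , -116.75760191]), 'contact_force': array([-0.14922437, -0.64372293,  0.23928734]), 'torque': array([ 0.0355269 ,  0.02659292, -0.04635674]), 'width': 0.9994203252292152}
```

View pics/side0.png

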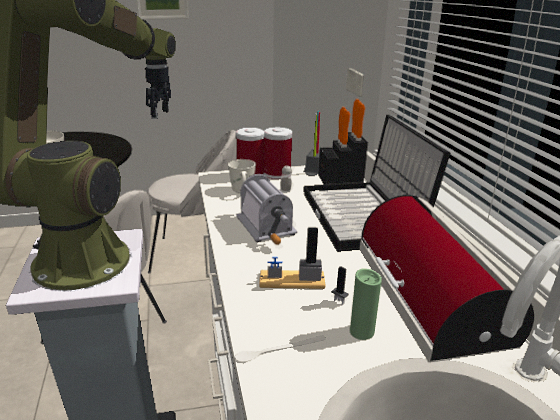

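View pics/top0.png

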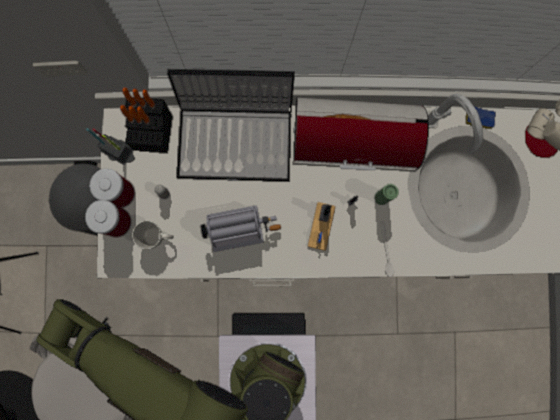

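The fork candidates in the side view are the large one standing in the wooden stand at (312,245) and a smaller decoy at (341,280) on the worktop. The blue clip is at (275,265). I choose the one in the stand and check it in a close crop.

```bash
python3 - <<'E'
from h import *
crop("side",235,170,125,125,5,"side1"); crop("top",200,185,170,80,4.7,"top1")
E
```

```text
(no output)
```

View pics/side1.png

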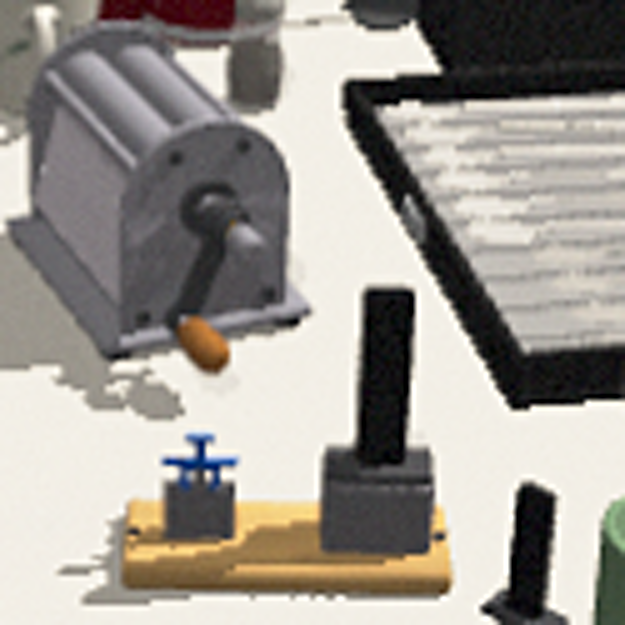

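View pics/top1.png

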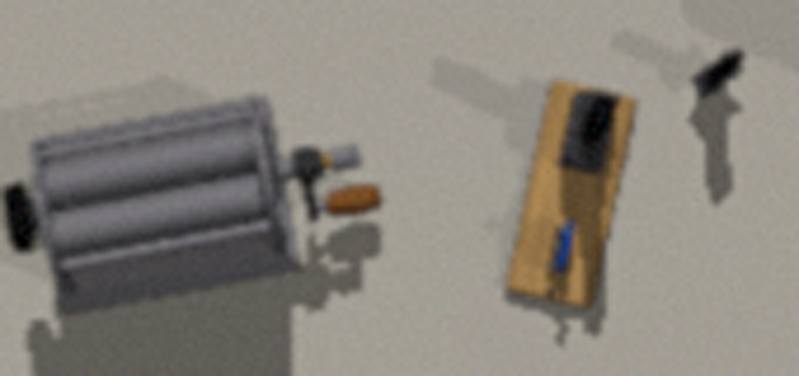

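The crops confirm the choice. The side crop shows the fork handle top at (388,290) and foot at (383,463), and the clip head at (201,438). The axle shows an orange band, the groove, at (233,225), with its tip at (262,245). In the top crop the groove is at (327,160) and the stand's corners are at (555,82), (635,100), (590,305) and (507,290).

```bash
python3 - <<'E'
from h import *
S=lambda u,v:(235+u/5,170+v/5); Tp=lambda u,v:(200+u/4.7,185+v/4.7)
np.set_printoptions(precision=4,suppress=True)
for z in(0.012,0.018,.02):
    c=[atz("top",*Tp(*p),z) for p in((555,82),(635,100),(590,305),(507,290))]
    print(z,c, [np.linalg.norm(c[i]-c[(i+1)%4]) for i in range(4)])
    v=(c[0]+c[1]-c[2]-c[3]); print(sum(c)/4, "yaw",np.degrees(np.arctan2(v[1],v[0])))
print("handle top tri",tri(S(388,290),Tp(600,103)))
print("handle top",atz("top",*Tp(600,103),.147), "clip head",tri(S(201,438),Tp(567,243)),atz("top",*Tp(567,243),.06))
# side view at plane guesses
print("groove tri",tri(S(233,225),Tp(327,160)), atz("top",*Tp(327,160),.09),"tip",atz("top",*Tp(357,157),.088), tri(S(262,240),Tp(357,157)))
print("sleeve",atz("top",*Tp(308,163),.09))
# machine front edge in top view
a=atz("top",*Tp(270,100),.1);b=atz("top",*Tp(38,145),.1);print("mach dir",a,b,np.degrees(np.arctan2((b-a)[1],(b-a)[0])))
E
```

```text
0.012 [array([ 0.5924, -0.1767,  0.012 ]), array([ 0.579, -0.234,  0.012]), array([ 0.4325, -0.1987,  0.012 ]), array([ 0.4437, -0.1399,  0.012 ])] [np.float64(0.05880079719823567), np.float64(0.15064077274825455), np.float64(0.05984485632286904), np.float64(0.15315038020633603)]
[ 0.5119 -0.1874  0.012 ] yaw -13.725097238617588
0.018 [array([ 0.5915, -0.1762,  0.018 ]), array([ 0.5781, -0.2332,  0.018 ]), array([ 0.4322, -0.1981,  0.018 ]), array([ 0.4434, -0.1395,  0.018 ])] [np.float64(0.058592334394666656), np.float64(0.15010671540013676), np.float64(0.05963269208152056), np.float64(0.1526074257032221)]
[ 0.5113 -0.1868  0.018 ] yaw -13.725097238617597
0.02 [array([ 0.5912, -0.176 ,  0.02  ]), array([ 0.5778, -0.233 ,  0.02  ]), array([ 0.4321, -0.1979,  0.02  ]), array([ 0.4432, -0.1394,  0.02  ])] [np.float64(0.058522846793476996), np.float64(0.14992869628409755), np.float64(0.059561970667737774), np.float64(0.15242644086885085)]
[ 0.5111 -0.1866  0.02  ] yaw -13.72509723861759
handle top tri (array([ 0.5568, -0.1932,  0.1461]), np.float64(0.0031076297754379346))
handle top [ 0.5582 -0.1935  0.147 ] clip head (array([ 0.4726, -0.1778,  0.0679]), np.float64(0.000781551877552534)) [ 0.4729 -0.1785  0.06  ]
groove tri (array([ 0.5272, -0.0132,  0.0931]), np.float64(0.0015398050504778582)) [ 0.5283 -0.0133  0.09  ] tip [ 0.5305 -0.0337  0.088 ] (array([ 0.5333, -0.0344,  0.0938]), np.float64(0.007133934536142619))
sleeve [ 0.5264 -0.0004  0.09  ]
mach dir [0.5684 0.025  0.1   ] [0.5388 0.1823 0.1   ] 100.645250043421
```

```bash
python3 - <<'E'
from h import *
np.set_printoptions(precision=4,suppress=True)
av={}
for n in("side","top"):
    av[n]=np.mean([ctrl.snapshot(n).astype(np.float32) for _ in range(8)],0); np.save(f"av_{n}.npy",av[n])
I=av["top"][175:275,195:375].clip(0,255).astype(np.uint8); f=4
L=cv2.createLineSegmentDetector().detect(cv2.resize(cv2.cvtColor(I,cv2.COLOR_BGR2GRAY),None,fx=f,fy=f,interpolation=cv2.INTER_CUBIC))[0][:,0]
for a in L:
    p=(a+.5)/f-.5+np.array([195,175,195,175]); l=np.hypot(p[2]-p[0],p[3]-p[1])
    if l<9: continue
    A=atz("top",p[0],p[1],.02);B=atz("top",p[2],p[3],.02); 
    ang=np.degrees(np.arctan2((B-A)[1],(B-A)[0]))%180
    print(p.round(1),"len",l.round(1),"dir%90",round((ang+45)%90-45,1))
for n,(u0,v0,w,h) in {"side":(255,240,50,50),"top":(300,215,40,40)}.items():
    c=av[n][v0:v0+h,u0:u0+w]; m=np.clip(c[...,0]-np.maximum(c[...,1],c[...,2])-25,0,None)
    ys,xs=np.nonzero(m>0); W=m[ys,xs]; print(n,"blue bbox",xs.min()+u0,xs.max()+u0,ys.min()+v0,ys.max()+v0,"cen",(xs*W).sum()/W.sum()+u0,(ys*W).sum()/W.sum()+v0)
    pts=np.c_[xs,ys]-np.array([(xs*W).sum(),(ys*W).sum()])/W.sum(); w_,V=np.linalg.eigh((pts*W[:,None]).T@pts); print(" axis",V[:,1],np.degrees(np.arctan2(V[0,1],V[1,1])))
s=cv2.resize(av["top"][185:265,235:345].clip(0,255).astype(np.uint8),None,fx=7,fy=7,interpolation=cv2.INTER_CUBIC); cv2.imwrite("pics/avtop.png",s)
E
```

```text
[289.2 181.3 194.8 178.8] len 94.5 dir%90 -2.1
[346.8 201.3 354.7 195.5] len 9.8 dir%90 35.6
[265.2 231.8 263.3 222.1] len 9.9 dir%90 10.5
[202.4 238.1 199.8 225.5] len 12.9 dir%90 12.0
[194.8 175.7 287.6 178.1] len 92.9 dir%90 -2.0
[328.3 234.8 328.2 252.3] len 17.5 dir%90 -1.4
[211.6 251.1 210.4 239.1] len 12.1 dir%90 6.4
[321.4 233.8 320.3 248. ] len 14.2 dir%90 -5.6
[335.5 206.3 329.1 235.8] len 30.2 dir%90 -13.6
[349.5 224.2 349.6 214.8] len 9.4 dir%90 -2.1
[204.8 224.8 208.  233.3] len 9.0 dir%90 21.4
[256.7 231.2 212.7 239.7] len 44.8 dir%90 10.6
[249.  267.4 239.  270.4] len 10.5 dir%90 16.7
[317.2 251.7 307.7 248.9] len 9.9 dir%90 -16.6
[237.8 269.8 224.5 272.9] len 13.7 dir%90 12.5
[354.3 209.8 354.3 219.2] len 9.4 dir%90 -1.6
[318.3 219.4 321.2 205.3] len 14.5 dir%90 -12.8
[254.4 221.5 210.4 230. ] len 44.9 dir%90 10.7
[261.5 250.1 261.5 265.7] len 15.6 dir%90 -0.1
[208.  271.  205.9 259.8] len 11.3 dir%90 10.8
[323.7 249.2 323.7 239.8] len 9.4 dir%90 -1.2
[319.4 232.1 318.4 222.2] len 9.9 dir%90 4.9
[315.8 244.  318.1 233.4] len 10.8 dir%90 -13.0
[218.  240.7 256.3 233.4] len 38.9 dir%90 10.4
[257.8 225.4 254.8 211.3] len 14.3 dir%90 12.0
[227.3 210.2 242.7 207.3] len 15.6 dir%90 10.6
side blue bbox 267 282 257 267 cen 274.8185697352825 261.72192809166336
 axis [-0.9991  0.0427] -87.55260581298286
top blue bbox 318 321 233 241 cen 319.67655468191566 237.20514653323804
 axis [-0.196   0.9806] -11.302061671755457
```

View pics/avtop.png

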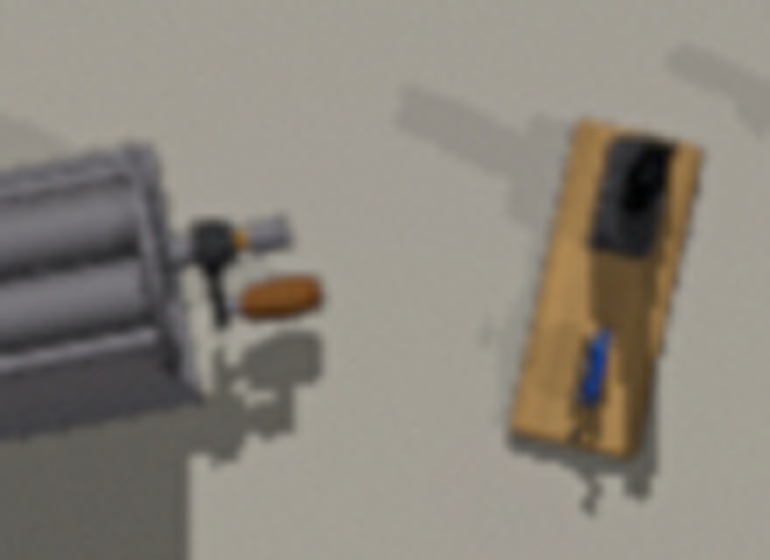

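Averaging gives a machine yaw of about 10.6° and a stand yaw of about -13.2°. In the enlarged view the groove (orange) is at (238,240), the axle end at (290,235), the clip at (594,368) and the fork handle at (650,170).

```bash
cat >> h.py <<'E'
from scipy.spatial.transform import Rotation as Ro
np.set_printoptions(precision=4,suppress=True)
def st():
    s=ctrl.sense(); R=Ro.from_euler("xyz",s["orientation"],degrees=True).as_matrix()
    j=np.degrees(np.arctan2(R[1,1],R[0,1])); return s,R,j
def go(target,jaw=None,pos=None):
    s,R,j=st(); d=(np.array(target)-(s["ee_pos"] if pos is None else np.array(pos)))
    print("pos",s["ee_pos"],"jawdir",round(j,2),"downaxis",R[:,0],"d mm",d*1e3,"d units",d/.04,"w",s["width"],"F",s["contact_force"],"t",s["time_s"],"q",s["joint_positions"].round(1))
    if jaw is not None: print("turn z deg",(jaw-j+90)%180-90)
E
python3 - <<'E'
from h import *
go([0.556,-0.195,0.25],76.8)
E
```

```text
pos [0.2217 0.5034 0.2313] jawdir 66.23 downaxis [ 0.  0. -1.] d mm [ 334.3313 -698.3553   18.71  ] d units [  8.3583 -17.4589   0.4677] w 1.0038214886520933 F [ 0.3254 -0.8457  0.2837] t 1.0 q [62.4 17.2 87.1  0.  75.7 -3.8]
turn z deg 10.567055784909343
```

Call:
play_rows(targets=[{"slide": [0.46, -0.97, 0.2], "rot": [0, 0, 0.1], "hand": 60}, {"slide": [0.46, -0.97, 0.2], "rot": [0, 0, 0.1], "hand": 60}, {"slide": [0.46, -0.97, 0.07], "rot": [0, 0, 0.1], "hand": 60}, {"slide": [0.46, -0.97, 0], "rot": [0, 0, 0.1], "hand": 60}, {"slide": [0.46, -0.97, 0], "rot": [0, 0, 0.1], "hand": 60}, {"slide": [0.46, -0.97, 0], "rot": [0, 0, 0.1], "hand": 60}, {"slide": [0.46, -0.97, 0], "rot": [0, 0, 0.1], "hand": 60}, {"slide": [0.46, -0.97, 0], "rot": [0, 0, 0.1], "hand": 60}, {"slide": [0.46, -0.97, 0], "rot": [0, 0, 0.1], "hand": 60}, {"slide": [0.46, -0.97, 0], "rot": [0, 0, 0.1], "hand": 60}])

```text
time_s: 2.25
ee_pos: [0.4061, 0.114, 0.2503]
orientation: [23.8, 90.0, 10.0]
contact_force: [0.9, 0.6, -0.0]
width: 0.706
```

Call:
play_rows(targets=[{"slide": [0.46, -0.97, 0], "rot": [0, 0, 0], "hand": 60}, {"slide": [0.46, -0.97, 0], "rot": [0, 0, 0], "hand": 60}, {"slide": [0.46, -0.97, 0], "rot": [0, 0, 0], "hand": 60}, {"slide": [0.46, -0.97, 0], "rot": [0, 0, 0], "hand": 60}, {"slide": [0.46, -0.97, 0], "rot": [0, 0, 0], "hand": 60}, {"slide": [0.46, -0.97, 0], "rot": [0, 0, 0], "hand": 60}, {"slide": [0.46, -0.97, 0], "rot": [0, 0, 0], "hand": 60}, {"slide": [0.46, -0.97, 0], "rot": [0, 0, 0], "hand": 60}, {"slide": [0, 0, 0], "rot": [0, 0, 0], "hand": 60}, {"slide": [0, 0, 0], "rot": [0, 0, 0], "hand": 60}])

```text
time_s: 3.5
ee_pos: [0.5526, -0.1947, 0.2499]
orientation: [157.2, 90.0, 143.5]
contact_force: [-0.6, -0.2, 0.0]
width: 0.699
```

```bash
python3 - <<'E'
from h import *
go([0.556,-0.195,0.095],76.8)
crop("side",255,170,110,110,5,"a1")
print(proj("side",st()[0]["ee_pos"]),proj("side",[0.556,-0.195,0.147]),proj("side",[0.556,-0.195,0.056]))
E
```

```text
pos [ 0.5526 -0.1947  0.2499] jawdir 76.23 downaxis [-0.0004  0.0003 -1.    ] d mm [   3.3561   -0.3394 -154.8994] d units [ 0.0839 -0.0085 -3.8725] w 0.6988473008777807 F [-0.578  -0.1935  0.0086] t 3.5 q [-23.   21.1  79.5   0.   79.5 -99.2]
turn z deg 0.5677737587742797
[314.085  185.8889] [313.1963 227.9597] [311.1537 262.0602]
```

View pics/a1.png

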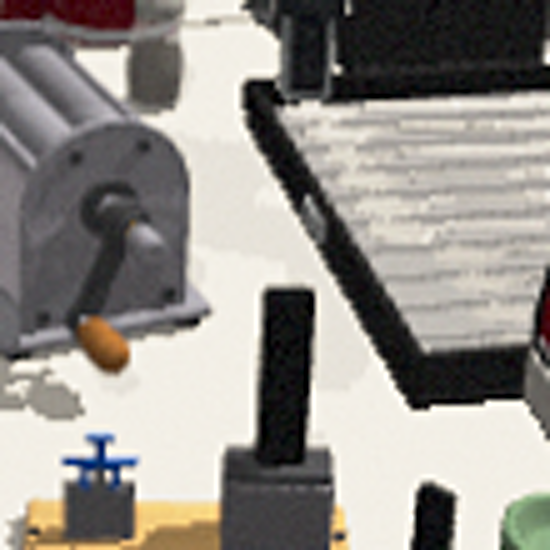

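The side crop shows the handle top at (312.8,228) and foot at (311.6,262.4), matching the projections to within a pixel, and the fingers are above it. I descend and grip.

Call:
play_rows(targets=[{"slide": [0.04, 0, -0.9], "rot": [0, 0, 0.06], "hand": 60}, {"slide": [0.04, 0, -0.9], "rot": [0, 0, 0], "hand": 60}, {"slide": [0, 0, -0.9], "rot": [0, 0, 0], "hand": 60}, {"slide": [0, 0, -0.9], "rot": [0, 0, 0], "hand": 60}, {"slide": [0, 0, -0.27], "rot": [0, 0, 0], "hand": 60}, {"slide": [0, 0, 0], "rot": [0, 0, 0], "hand": 30}, {"slide": [0, 0, 0], "rot": [0, 0, 0], "hand": 20}, {"slide": [0, 0, 0], "rot": [0, 0, 0], "hand": 10}, {"slide": [0, 0, 0], "rot": [0, 0, 0], "hand": 10}, {"slide": [0, 0, 0], "rot": [0, 0, 0], "hand": 10}], newtons=40)

```text
time_s: 4.8
ee_pos: [0.5566, -0.1952, 0.0968]
orientation: [-3.5, 89.9, -16.7]
contact_force: [-1.1, 1.6, 7.1]
width: 0.159
```

```bash
python3 - <<'E'
from h import *
go([0.556,-0.195,0.095],76.8)
E
```

```text
pos [ 0.5566 -0.1952  0.0968] jawdir 76.83 downaxis [ 0.0021 -0.0006 -1.    ] d mm [-0.6424  0.1786 -1.8044] d units [-0.0161  0.0045 -0.0451] w 0.15879998162039116 F [-1.1241  1.5516  7.0959] t 4.8 q [-22.9  30.1  88.    0.   61.8 -99.7]
turn z deg -0.03370470993870356
```

Call:
play_rows(targets=[{"slide": [0, 0, 0], "rot": [0, 0, 0], "hand": 8}, {"slide": [0, 0, 0], "rot": [0, 0, 0], "hand": 8}, {"slide": [0, 0, 0.4], "rot": [0, 0, 0], "hand": 8}, {"slide": [0, 0, 0.7], "rot": [0, 0, 0], "hand": 8}, {"slide": [0, 0, 0.8], "rot": [0, 0, 0], "hand": 8}, {"slide": [0, 0, 0.6], "rot": [0, 0, 0], "hand": 8}, {"slide": [-0.7, 0.165, 0], "rot": [0, 0, 0], "hand": 8}, {"slide": [-0.7, 0.165, 0], "rot": [0, 0, 0], "hand": 8}, {"slide": [-0.65, 0.15, 0], "rot": [0, 0, 0], "hand": 8}, {"slide": [0, 0, 0], "rot": [0, 0, 0], "hand": 8}], newtons=100)

```text
time_s: 6.05
ee_pos: [0.4733, -0.1757, 0.1967]
orientation: [-13.7, 89.9, -26.9]
contact_force: [0.1, -0.4, -0.3]
width: 0.151
```

```bash
python3 - <<'E'
from h import *
go([0.4748,-0.176,0.2],76.8)
im=np.mean([ctrl.snapshot("side").astype(np.float32) for _ in range(4)],0).clip(0,255).astype(np.uint8)
cv2.imwrite("pics/b1.png",cv2.resize(im[190:290,245:330],None,fx=7,fy=6,interpolation=cv2.INTER_CUBIC))
E
```

```text
pos [ 0.4733 -0.1757  0.1967] jawdir 76.82 downaxis [ 0.0013 -0.0006 -1.    ] d mm [ 1.5406 -0.2828  3.3083] d units [ 0.0385 -0.0071  0.0827] w 0.15117002715616815 F [ 0.0942 -0.4214 -0.346 ] t 6.05 q [ -24.5   13.2   96.9   -0.    69.8 -101.3]
turn z deg -0.018335784018120194
```

View pics/b1.png

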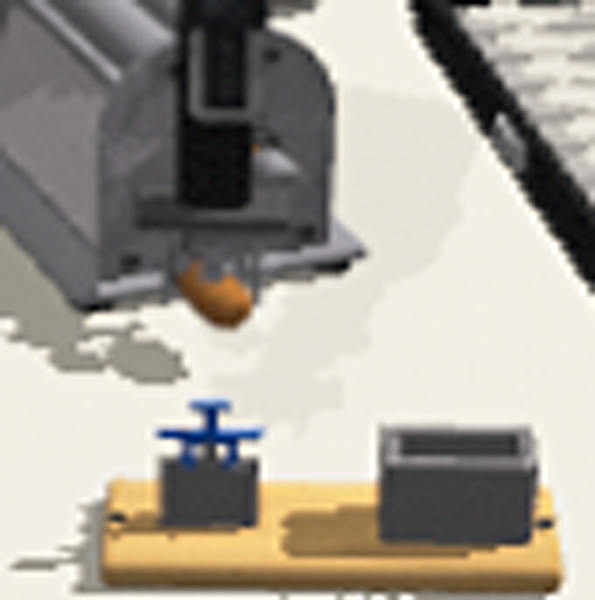

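The side view shows the fork's collar centred at crop (214,208), its prongs spanning 175–258 down to about row 290, the clip head at (211,404), and the socket rim centred near (459,445).

```bash
python3 - <<'E'
from h import *
P=lambda u,v:(245+(u+.5)/7-.5,190+(v+.5)/6-.5)
def aty(u,v,y):
    o,r=ray("side",*P(u,v)); return o+r*(y-o[1])/r[1]
print("clip head",aty(211,404,-.176),"shoulder",aty(209.5,434,-.176))
print("collar front", aty(214,213,-.176-.013),"prongs",aty(216.5,260,-.176-.007),"handle", aty(214,175,-.176-.007))
print("rim centre",atz("side",*P(459,445),.05))
for p in((380,428),(535,431),(540,460),(380,466)): print(atz("side",*P(*p),.05))
E
```

```text
clip head [ 0.4723 -0.176   0.0688] shoulder [ 0.4719 -0.176   0.0551]
collar front [ 0.469  -0.189   0.1599] prongs [ 0.4715 -0.183   0.1366] handle [ 0.4701 -0.183   0.1726]
rim centre [ 0.5545 -0.1926  0.05  ]
[ 0.5316 -0.1753  0.05  ]
[ 0.5829 -0.1879  0.05  ]
[ 0.5782 -0.2085  0.05  ]
[ 0.5244 -0.2019  0.05  ]
```

The fork lines up with the clip to about 0.5 mm in x, so I lower it.

Call:
play_rows(targets=[{"slide": [0, 0, -0.5], "rot": [0, 0, 0], "hand": 8}, {"slide": [0, 0, -0.5], "rot": [0, 0, 0], "hand": 8}, {"slide": [0, 0, 0], "rot": [0, 0, 0], "hand": 8}, {"slide": [0, 0, -0.12], "rot": [0, 0, 0], "hand": 8}, {"slide": [0, 0, -0.12], "rot": [0, 0, 0], "hand": 8}, {"slide": [0, 0, 0], "rot": [0, 0, 0], "hand": 8}])

```text
time_s: 7.0
ee_pos: [0.474, -0.1758, 0.1456]
orientation: [163.5, 90.0, 150.4]
contact_force: [-0.2, -0.3, -0.0]
width: 0.152
```

Call:
play_rows(targets=[{"slide": [0, 0, -0.1], "rot": [0, 0, 0], "hand": 8}, {"slide": [0, 0, -0.1], "rot": [0, 0, 0], "hand": 8}, {"slide": [0, 0, 0], "rot": [0, 0, 0], "hand": 8}])

```text
time_s: 7.38
ee_pos: [0.4739, -0.1758, 0.1373]
orientation: [171.6, 90.0, 158.4]
contact_force: [0.1, 0.5, -0.6]
width: 0.151
```

Call:
play_rows(targets=[{"slide": [0, 0, -0.06], "rot": [0, 0, 0], "hand": 8}, {"slide": [0, 0, -0.06], "rot": [0, 0, 0], "hand": 8}, {"slide": [0, 0, 0], "rot": [0, 0, 0], "hand": 8}])

```text
time_s: 7.75
ee_pos: [0.474, -0.1758, 0.1327]
orientation: [174.4, 90.0, 161.2]
contact_force: [0.0, -0.2, -0.3]
width: 0.154
```

Call:
play_rows(targets=[{"slide": [0, 0, -0.04], "rot": [0, 0, 0], "hand": 8}, {"slide": [0, 0, -0.03], "rot": [0, 0, 0], "hand": 8}, {"slide": [0, 0, 0], "rot": [0, 0, 0], "hand": 8}])

```text
time_s: 8.12
ee_pos: [0.474, -0.1758, 0.1299]
orientation: [169.7, 90.0, 156.5]
contact_force: [0.3, -0.3, -1.4]
width: 0.15
```

Call:
play_rows(targets=[{"slide": [0, 0, -0.03], "rot": [0, 0, 0], "hand": 8}, {"slide": [0, 0, 0], "rot": [0, 0, 0], "hand": 8}])

```text
time_s: 8.38
ee_pos: [0.474, -0.1758, 0.1288]
orientation: [166.7, 90.0, 153.5]
contact_force: [-0.2, -0.3, -0.4]
width: 0.15
```

Call:
play_rows(targets=[{"slide": [0, 0, -0.03], "rot": [0, 0, 0], "hand": 8}, {"slide": [0, 0, 0], "rot": [0, 0, 0], "hand": 8}])

```text
time_s: 8.62
ee_pos: [0.4742, -0.1759, 0.128]
orientation: [-10.2, 90.0, -23.4]
contact_force: [-0.6, 0.5, 4.4]
width: 0.151
```

Call:
play_rows(targets=[{"slide": [0, 0, -0.03], "rot": [0, 0, 0], "hand": 8}, {"slide": [0, 0, 0], "rot": [0, 0, 0], "hand": 8}])

```text
time_s: 8.88
ee_pos: [0.4747, -0.1762, 0.1275]
orientation: [-12.7, 89.9, -25.9]
contact_force: [-0.7, -0.3, 11.1]
width: 0.152
```

```bash
python3 - <<'E'
from h import *
go([0.474,-0.176,0.21],100.6)
E
```

```text
pos [ 0.4747 -0.1762  0.1275] jawdir 76.84 downaxis [ 0.0021 -0.001  -1.    ] d mm [-0.7033  0.1536 82.4526] d units [-0.0176  0.0038  2.0613] w 0.15194348067644559 F [-0.7081 -0.3047 11.0977] t 8.875 q [ -24.5   18.2  100.7   -0.    61.  -101.3]
turn z deg 23.76336154819927
```

Call:
play_rows(targets=[{"slide": [0, 0, 0.1], "rot": [0, 0, 0], "hand": 8}, {"slide": [0, 0, 0.3], "rot": [0, 0, 0], "hand": 8}, {"slide": [0, 0, 0.5], "rot": [0, 0, 0], "hand": 8}, {"slide": [0, 0, 0.6], "rot": [0, 0, 0], "hand": 8}, {"slide": [0, 0, 0.6], "rot": [0, 0, 0], "hand": 8}, {"slide": [0, 0, 0.15], "rot": [0, 0, 0], "hand": 8}, {"slide": [0, 0, 0], "rot": [0, 0, 0], "hand": 8}, {"slide": [0, 0, 0], "rot": [0, 0, 0], "hand": 8}])

```text
time_s: 9.88
ee_pos: [0.4737, -0.1757, 0.2155]
orientation: [168.5, 89.9, 155.3]
contact_force: [-0.3, -0.3, -0.8]
width: 0.154
```

```bash
python3 - <<'E'
from h import *
go([0.5305,-0.0253,0.217],100.6)
im=np.mean([ctrl.snapshot("side").astype(np.float32) for _ in range(4)],0)
c=im[190:290,235:330]; m=(c[...,0]-np.maximum(c[...,1],c[...,2]))>25; ys,xs=np.nonzero(m); print(len(xs),xs.min()+235,xs.max()+235,ys.min()+190,ys.max()+190)
s=st()[0]["ee_pos"]; print(proj("side",s-[0,0,.0838]),proj("side",s-[0,0,.0838-.024]))
E
```

```text
pos [ 0.4737 -0.1757  0.2155] jawdir 76.83 downaxis [-0.0014  0.0007 -1.    ] d mm [ 56.7843 150.4164   1.479 ] d units [1.4196 3.7604 0.037 ] w 0.15415370244703738 F [-0.3393 -0.3043 -0.8451] t 9.875 q [ -24.5   12.3   95.4    0.    72.4 -101.3]
turn z deg 23.768820101750393
64 267 282 225 238
[275.8178 233.0293] [275.9855 223.6744]
```

The clip rides on the fork: its blue pixels, rows 225–238, match the predicted position. Next is the refined axle line.

```bash
python3 - <<'E'
from h import *
T=lambda u,v:(235+(u+.5)/7-.5,185+(v+.5)/7-.5)
for n,p in(("groove",(238,240)),("axle mid",(268,234)),("end",(290,233)),("sleeve",(212,245))): print(n,atz("top",*T(*p),.085))
a=np.load("av_top.npy")[212:227,262:282]; print(a.mean(2).astype(int)); print((a[...,2]-a[...,0]).astype(int)[3:12])
b=np.load("av_side.npy")[208:226,270:292]; print((b[...,2]-b[...,0]).astype(int))
E
```

```text
groove [ 0.5295 -0.0101  0.085 ]
axle mid [ 0.5322 -0.0238  0.085 ]
end [ 0.5326 -0.0339  0.085 ]
sleeve [0.5273 0.0018 0.085 ]
[[156 155 157 156 156 156 155 156 156 156 156 155 155 156 156 156 156 157
  156 155]
 [156 157 156 156 156 157 156 156 155 156 156 155 156 156 156 156 156 156
  155 155]
 [158 158 158 158 159 158 158 156 156 156 157 157 155 154 155 156 156 155
  156 156]
 [154 151 151 150 151 153 156 157 155 154 152 150 140 140 150 156 156 156
  156 156]
 [129 113 101  98 104 120 142 149 140 135 132 128 118 120 142 155 156 156
  156 157]
 [ 97  70  57  53  57  74 108 126 126 122 121 118 113 113 133 152 156 156
  155 155]
 [ 82  52  47  49  46  57  82 106 116 115 112 109 103 102 120 146 156 157
  157 156]
 [ 80  53  49  51  51  51  66  85  94  91  90  86  83  86 111 142 156 156
  157 155]
 [ 77  50  44  46  43  40  52  80  88  80  78  84  94 105 124 146 156 156
  156 156]
 [ 64  42  38  39  35  34  63 111 122 110 114 133 143 147 150 155 156 157
  157 155]
 [ 71  50  32  26  31  56  87 120 137 137 141 151 157 160 159 159 158 158
  158 157]
 [121  93  43  20  50  96 126 137 143
[... 1414 characters left out ...]
-2 -3 -4]
 [ 0 -2  0  0 -2  0 -1  0  0 -1 21  0 -2 -2 -2 -1 -3  0  0 -2 -2 -5]
 [ 0  1  0  0  0 -1 -2 -1 -1 -2  7  0  0  0 -2 -2 -1  0  1 -1 -1 -2]
 [ 0 -1  0  0  0  0  0 -1  0 -1 -1 -1 -1  0 -3 -1  0  0  0 -1  0 -2]
 [-2 -2 -2  0 -1  0  0 -1  0  0  0  0 -2  1 -2 -1 -1 -2 -1  0  0 -1]
 [-1 -1 -1 -1 -1  0  0  2  0 -1 -1 -2  0  0 -2  0 -1 -1 -1 -2 -2 -2]
 [ 0  0  0  0 -1  0  0 -1  1 -1 -1  0 -1 -2  0  0  0  0 -1 -1 -2 -3]
 [ 0 -1  0 -1  0  0  0 -1 -2 -1  0  0 -1 -1 -1  0  0 -2 -2  0 -1 -3]
 [ 0  0 -1 -3  0 -1 -1 -1 -2  0  0  0 -2  0 -1  0  0  0  0  0 -1 -2]
 [ 0 -1  0  0  0 -1  0  0 -1  0  0 -1 -1 -1  0  0  0  0 -2 -1 -2 -2]
 [-1 -2  0 -1  0  0 -2 -1  0  0  0  0  0  0 -1  0  0 -1 -3  0 -1  0]]
```

```bash
python3 - <<'E'
from h import *
A=atz("top",271.5,218.4,.085); G=atz("top",269.0,218.8,.088); print(A,G, proj("top",A))
u=np.array([-np.sin(np.radians(10.6)),np.cos(np.radians(10.6))]); print("axis x at G.y",A[:2]+u*(G[1]-A[1])/u[1], u)
# side crosscheck: centre of machine axle tip ~ side crop (250,240): px
for p in((250,241),(256,246)):
    o,r=ray("side",235+p[0]/5,170+p[1]/5); 
    for y in(-.024,-.03): print(p,o+r*(y-o[1])/r[1])
E
```

```text
[ 0.5309 -0.0195  0.085 ] [ 0.5294 -0.0115  0.088 ] [271.5 218.4]
axis x at G.y [ 0.5294 -0.0115] [-0.184   0.9829]
(250, 241) [ 0.5332 -0.024   0.0884]
(250, 241) [ 0.5317 -0.03    0.0915]
(256, 246) [ 0.5365 -0.024   0.0851]
(256, 246) [ 0.535  -0.03    0.0883]
```

Call:
play_rows(targets=[{"slide": [0.24, 0.5, 0], "rot": [0, 0, 0.34], "hand": 8}, {"slide": [0.24, 0.6, 0], "rot": [0, 0, 0.34], "hand": 8}, {"slide": [0.24, 0.7, 0], "rot": [0, 0, 0.34], "hand": 8}, {"slide": [0.24, 0.7, 0], "rot": [0, 0, 0.34], "hand": 8}, {"slide": [0.24, 0.7, 0], "rot": [0, 0, 0.34], "hand": 8}, {"slide": [0.24, 0.5, 0], "rot": [0, 0, 0.34], "hand": 8}, {"slide": [0, 0.2, 0], "rot": [0, 0, 0.34], "hand": 8}, {"slide": [0, 0, 0], "rot": [0, 0, 0], "hand": 8}, {"slide": [0, 0, 0], "rot": [0, 0, 0], "hand": 8}])

```text
time_s: 11.2
ee_pos: [0.5316, -0.0202, 0.2164]
orientation: [-170.8, 90.0, -160.2]
contact_force: [0.5, -0.5, -0.5]
width: 0.15
```

```bash
python3 - <<'E'
from h import *
go([0.5311,-0.0154,0.19],100.6)
im=np.mean([ctrl.snapshot("side").astype(np.float32) for _ in range(6)],0).clip(0,255).astype(np.uint8)
cv2.imwrite("pics/c1.png",cv2.resize(im[170:245,245:315],None,fx=8,fy=8,interpolation=cv2.INTER_CUBIC))
E
```

```text
pos [ 0.5316 -0.0202  0.2164] jawdir 100.54 downaxis [-0.0002 -0.0001 -1.    ] d mm [ -0.4855   4.8116 -26.3786] d units [-0.0121  0.1203 -0.6595] w 0.15028936061963435 F [ 0.5324 -0.5473 -0.4829] t 11.2 q [  -6.1   15.6   91.2   -0.    73.2 -106.7]
turn z deg 0.05560785993256445
```

View pics/c1.png

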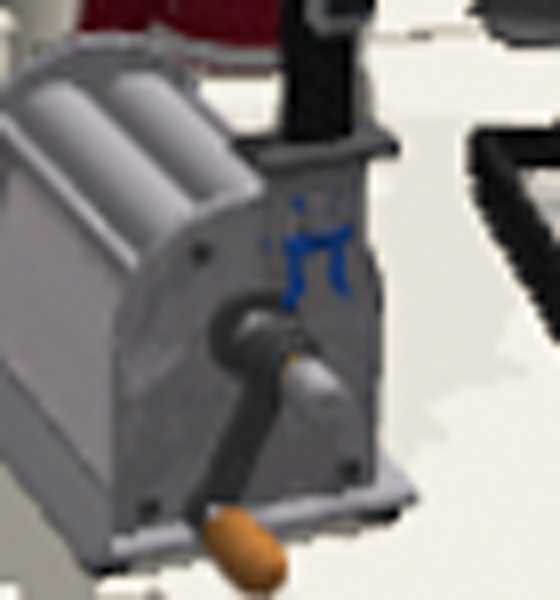

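```bash
python3 - <<'E'
from h import *
C=lambda P:((proj("side",P)-[245,170]+.5)*8-.5)
print("bore pred",C([.5316,-.0202,.1326]),"-1mm x",C([.5306,-.0202,.1326]),"groove",C([.5294,-.0115,.085]),"tip",C([.5336,-.034,.085]), "tip edges",C([.5257,-.0355,.085]),C([.5415,-.0325,.085]),C([.5336,-.034,.077]))
print("groove top",C([.5294,-.0115,.0905]), "groove right", C([.5294+.0055,-.0105,.085]))
E
```

```text
bore pred [319.3676 262.8285] -1mm x [316.3697 263.0676] groove [303.3328 382.4135] tip [331.6655 411.9062] tip edges [309.2195 416.075 ] [353.9982 407.7577] [331.0387 433.5845]
groove top [303.7021 367.6046] groove right [318.7351 379.6777]
```

The side crop shows the clip centred at (318,~263), as predicted, above the plain axle, with the orange groove near (290,362). I go down lightly on the plain axle and then feel inboard.

Call:
play_rows(targets=[{"slide": [0, 0, -0.35], "rot": [0, 0, 0], "hand": 8}, {"slide": [0, 0, -0.3], "rot": [0, 0, 0], "hand": 8}, {"slide": [0, 0, -0.06], "rot": [0, 0, 0], "hand": 8}, {"slide": [0, 0, 0], "rot": [0, 0, 0], "hand": 8}])

```text
time_s: 12.0
ee_pos: [0.5316, -0.0198, 0.1879]
orientation: [166.4, 90.0, 177.0]
contact_force: [-0.1, -0.1, -1.2]
width: 0.15
```

Call:
play_rows(targets=[{"slide": [0, 0, -0.04], "rot": [0, 0, 0], "hand": 8}, {"slide": [0, 0, -0.03], "rot": [0, 0, 0], "hand": 8}, {"slide": [0, 0, 0], "rot": [0, 0, 0], "hand": 8}])

```text
time_s: 12.38
ee_pos: [0.5317, -0.0199, 0.1853]
orientation: [-35.6, 90.0, -24.9]
contact_force: [0.4, -0.4, -0.7]
width: 0.15
```

Call:
play_rows(targets=[{"slide": [0, 0, -0.03], "rot": [0, 0, 0], "hand": 8}, {"slide": [0, 0, 0], "rot": [0, 0, 0], "hand": 8}])

```text
time_s: 12.62
ee_pos: [0.5317, -0.0198, 0.1841]
orientation: [-18.2, 90.0, -7.6]
contact_force: [-0.8, -1.1, -0.6]
width: 0.153
```

Call:
play_rows(targets=[{"slide": [0, 0, -0.02], "rot": [0, 0, 0], "hand": 8}, {"slide": [0, 0, 0], "rot": [0, 0, 0], "hand": 8}])

```text
time_s: 12.88
ee_pos: [0.5318, -0.0199, 0.1835]
orientation: [-19.4, 90.0, -8.8]
contact_force: [0.2, 0.9, 2.5]
width: 0.15
```

Contact came at TCP z 0.1835 with about 2.5 N, which is the plain-axle height. I slide inboard lightly.

Call:
play_rows(targets=[{"slide": [0, 0, -0.005], "rot": [0, 0, 0], "hand": 8}, {"slide": [-0.0046, 0.025, 0], "rot": [0, 0, 0], "hand": 8}, {"slide": [-0.0046, 0.025, 0], "rot": [0, 0, 0], "hand": 8}, {"slide": [0, 0, 0], "rot": [0, 0, 0], "hand": 8}])

```text
time_s: 13.38
ee_pos: [0.5313, -0.0178, 0.1831]
orientation: [-77.5, 90.0, -66.9]
contact_force: [-0.2, -0.3, 2.4]
width: 0.151
```

Call:
play_rows(targets=[{"slide": [-0.0046, 0.025, 0], "rot": [0, 0, 0], "hand": 8}, {"slide": [-0.0046, 0.025, 0], "rot": [0, 0, 0], "hand": 8}, {"slide": [0, 0, 0], "rot": [0, 0, 0], "hand": 8}])

```text
time_s: 13.75
ee_pos: [0.5309, -0.0158, 0.183]
orientation: [159.7, 90.0, 170.4]
contact_force: [1.2, -0.3, 1.9]
width: 0.154
```

Call:
play_rows(targets=[{"slide": [-0.0046, 0.025, 0], "rot": [0, 0, 0], "hand": 8}, {"slide": [-0.0046, 0.025, 0], "rot": [0, 0, 0], "hand": 8}, {"slide": [0, 0, 0], "rot": [0, 0, 0], "hand": 8}])

```text
time_s: 14.12
ee_pos: [0.5305, -0.0137, 0.1831]
orientation: [92.0, 90.0, 102.7]
contact_force: [0.2, -1.0, 1.7]
width: 0.145
```

Call:
play_rows(targets=[{"slide": [-0.0046, 0.025, -0.005], "rot": [0, 0, 0], "hand": 8}, {"slide": [0, 0, 0], "rot": [0, 0, 0], "hand": 8}])

```text
time_s: 14.38
ee_pos: [0.5304, -0.0128, 0.1829]
orientation: [10.3, 90.0, 20.9]
contact_force: [0.2, -1.4, 3.6]
width: 0.149
```

Call:
play_rows(targets=[{"slide": [-0.0046, 0.025, 0], "rot": [0, 0, 0], "hand": 8}, {"slide": [0, 0, 0], "rot": [0, 0, 0], "hand": 8}])

```text
time_s: 14.62
ee_pos: [0.5301, -0.0117, 0.1829]
orientation: [127.7, 90.0, 138.4]
contact_force: [0.1, -0.1, 2.2]
width: 0.152
```

Call:
play_rows(targets=[{"slide": [-0.0046, 0.025, 0], "rot": [0, 0, 0], "hand": 8}, {"slide": [0, 0, 0], "rot": [0, 0, 0], "hand": 8}])

```text
time_s: 14.88
ee_pos: [0.53, -0.0107, 0.1829]
orientation: [114.0, 90.0, 124.6]
contact_force: [-0.2, 0.2, 2.0]
width: 0.152
```

Call:
play_rows(targets=[{"slide": [-0.0046, 0.025, 0], "rot": [0, 0, 0], "hand": 8}, {"slide": [0, 0, 0], "rot": [0, 0, 0], "hand": 8}])

```text
time_s: 15.12
ee_pos: [0.5298, -0.0097, 0.1828]
orientation: [134.6, 90.0, 145.2]
contact_force: [0.9, -0.3, 1.2]
width: 0.152
```

Call:
play_rows(targets=[{"slide": [-0.0046, 0.025, 0], "rot": [0, 0, 0], "hand": 8}, {"slide": [0, 0, 0], "rot": [0, 0, 0], "hand": 8}])

```text
time_s: 15.38
ee_pos: [0.5294, -0.0088, 0.1826]
orientation: [161.4, 90.0, 172.1]
contact_force: [0.1, 0.2, -1.2]
width: 0.151
```

Call:
play_rows(targets=[{"slide": [-0.0046, 0.025, 0], "rot": [0, 0, 0], "hand": 8}, {"slide": [0, 0, 0], "rot": [0, 0, 0], "hand": 8}])

```text
time_s: 15.62
ee_pos: [0.5294, -0.0079, 0.1828]
orientation: [-142.3, 90.0, -131.7]
contact_force: [-0.3, -1.1, -1.8]
width: 0.155
```

Force fell to about zero at y ≈ -0.0088 to -0.0079, so the clip is over the groove. I lower it gently.

Call:
play_rows(targets=[{"slide": [0, 0, -0.02], "rot": [0, 0, 0], "hand": 8}, {"slide": [0, 0, -0.02], "rot": [0, 0, 0], "hand": 8}, {"slide": [0, 0, 0], "rot": [0, 0, 0], "hand": 8}])

```text
time_s: 16.0
ee_pos: [0.5295, -0.0079, 0.1812]
orientation: [-93.1, 90.0, -82.5]
contact_force: [0.6, -1.7, -2.0]
width: 0.152
```

Call:
play_rows(targets=[{"slide": [0, 0, -0.02], "rot": [0, 0, 0], "hand": 8}, {"slide": [0, 0, -0.02], "rot": [0, 0, 0], "hand": 8}, {"slide": [0, 0, 0], "rot": [0, 0, 0], "hand": 8}])

```text
time_s: 16.38
ee_pos: [0.5295, -0.0079, 0.1797]
orientation: [-76.4, 90.0, -65.7]
contact_force: [0.3, -2.3, -1.1]
width: 0.15
```

Call:
play_rows(targets=[{"slide": [0.0023, -0.0125, -0.02], "rot": [0, 0, 0], "hand": 8}, {"slide": [0, 0, -0.02], "rot": [0, 0, 0], "hand": 8}, {"slide": [0, 0, 0], "rot": [0, 0, 0], "hand": 8}])

```text
time_s: 16.75
ee_pos: [0.5297, -0.0083, 0.1784]
orientation: [-3.5, 90.0, 7.1]
contact_force: [1.1, -1.5, 3.4]
width: 0.153
```

Call:
play_rows(targets=[{"slide": [0, 0, -0.015], "rot": [0, 0, 0], "hand": 8}, {"slide": [0, 0, 0], "rot": [0, 0, 0], "hand": 8}])

```text
time_s: 17.0
ee_pos: [0.5297, -0.0083, 0.1778]
orientation: [-9.4, 90.0, 1.2]
contact_force: [0.9, -1.4, 5.5]
width: 0.15
```

Call:
play_rows(targets=[{"slide": [0.005, 0, -0.01], "rot": [0, 0, 0], "hand": 8}, {"slide": [0, 0, -0.005], "rot": [0, 0, 0], "hand": 8}, {"slide": [0, 0, 0], "rot": [0, 0, 0], "hand": 8}])

```text
time_s: 17.38
ee_pos: [0.5298, -0.0083, 0.1769]
orientation: [-29.3, 90.0, -18.6]
contact_force: [0.4, -0.6, 3.7]
width: 0.147
```

Call:
play_rows(targets=[{"slide": [0, 0, -0.01], "rot": [0, 0, 0], "hand": 8}, {"slide": [0, 0, -0.005], "rot": [0, 0, 0], "hand": 8}, {"slide": [0, 0, 0], "rot": [0, 0, 0], "hand": 8}])

```text
time_s: 17.75
ee_pos: [0.5296, -0.0083, 0.176]
orientation: [168.1, 90.0, 178.8]
contact_force: [0.8, -0.6, 0.8]
width: 0.148
```

Call:
play_rows(targets=[{"slide": [0, 0, -0.025], "rot": [0, 0, 0], "hand": 8}, {"slide": [0, 0, -0.025], "rot": [0, 0, 0], "hand": 8}, {"slide": [0, 0, 0], "rot": [0, 0, 0], "hand": 8}])

```text
time_s: 18.12
ee_pos: [0.5295, -0.0084, 0.1739]
orientation: [179.9, 90.0, -169.5]
contact_force: [0.5, -1.3, -0.8]
width: 0.149
```

Call:
play_rows(targets=[{"slide": [0, 0, -0.02], "rot": [0, 0, 0], "hand": 8}, {"slide": [0, 0, -0.02], "rot": [0, 0, 0], "hand": 8}, {"slide": [0, 0, 0], "rot": [0, 0, 0], "hand": 8}])

```text
time_s: 18.5
ee_pos: [0.5296, -0.0085, 0.1725]
orientation: [-151.6, 90.0, -141.0]
contact_force: [1.1, -3.5, -2.5]
width: 0.15
```

Call:
play_rows(targets=[{"slide": [0.0015, -0.008, -0.02], "rot": [0, 0, 0], "hand": 8}, {"slide": [0, 0, -0.02], "rot": [0, 0, 0], "hand": 8}, {"slide": [0, 0, 0], "rot": [0, 0, 0], "hand": 8}])

```text
time_s: 18.88
ee_pos: [0.5297, -0.0087, 0.171]
orientation: [-167.5, 90.0, -156.8]
contact_force: [0.5, -3.7, -1.6]
width: 0.148
```

Call:
play_rows(targets=[{"slide": [0, 0, -0.02], "rot": [0, 0, 0], "hand": 8}, {"slide": [0, 0, -0.02], "rot": [0, 0, 0], "hand": 8}, {"slide": [0, 0, 0], "rot": [0, 0, 0], "hand": 8}])

```text
time_s: 19.25
ee_pos: [0.5298, -0.0087, 0.1694]
orientation: [-40.0, 90.0, -29.4]
contact_force: [1.2, -4.0, -2.1]
width: 0.149
```

Now I seat it firmly at the expected height of 0.1688.

Call:
play_rows(targets=[{"slide": [0, 0, -0.015], "rot": [0, 0, 0], "hand": 8}, {"slide": [0, 0, 0], "rot": [0, 0, 0], "hand": 8}])

```text
time_s: 19.5
ee_pos: [0.5299, -0.0087, 0.1691]
orientation: [-20.7, 90.0, -10.1]
contact_force: [0.4, -4.5, 1.7]
width: 0.15
```

Call:
play_rows(targets=[{"slide": [0, 0, -0.015], "rot": [0, 0, 0], "hand": 8}, {"slide": [0, 0, 0], "rot": [0, 0, 0], "hand": 8}])

```text
time_s: 19.75
ee_pos: [0.53, -0.0087, 0.1687]
orientation: [-16.1, 90.0, -5.5]
contact_force: [0.1, -4.6, 5.5]
width: 0.15
```

Call:
play_rows(targets=[{"slide": [0.0023, -0.0125, -0.008], "rot": [0, 0, 0], "hand": 8}, {"slide": [0, 0, 0], "rot": [0, 0, 0], "hand": 8}])

```text
time_s: 20.0
ee_pos: [0.5301, -0.0089, 0.1686]
orientation: [13.8, 89.9, 24.4]
contact_force: [-0.6, -2.1, 6.9]
width: 0.147
```

The height and force both match home. I draw the fork off straight up.

Call:
play_rows(targets=[{"slide": [0, 0, 0.02], "rot": [0, 0, 0], "hand": 8}, {"slide": [0, 0, 0.02], "rot": [0, 0, 0], "hand": 8}, {"slide": [0, 0, 0.02], "rot": [0, 0, 0], "hand": 8}, {"slide": [0, 0, 0.02], "rot": [0, 0, 0], "hand": 8}])

```text
time_s: 20.5
ee_pos: [0.5297, -0.0091, 0.1709]
orientation: [152.3, 90.0, 163.0]
contact_force: [0.4, -1.9, -2.0]
width: 0.148
```

Call:
play_rows(targets=[{"slide": [0, 0, 0.03], "rot": [0, 0, 0], "hand": 8}, {"slide": [0, 0, 0.03], "rot": [0, 0, 0], "hand": 8}, {"slide": [0, 0, 0.03], "rot": [0, 0, 0], "hand": 8}, {"slide": [0, 0, 0.03], "rot": [0, 0, 0], "hand": 8}])

```text
time_s: 21.0
ee_pos: [0.5299, -0.009, 0.1761]
orientation: [52.2, 90.0, 62.9]
contact_force: [0.4, -0.4, -1.4]
width: 0.149
```

Call:
play_rows(targets=[{"slide": [0, 0, 0.05], "rot": [0, 0, 0], "hand": 8}, {"slide": [0, 0, 0.1], "rot": [0, 0, 0], "hand": 8}, {"slide": [0, 0, 0.2], "rot": [0, 0, 0], "hand": 8}, {"slide": [0, 0, 0.3], "rot": [0, 0, 0], "hand": 8}, {"slide": [0, 0, 0.3], "rot": [0, 0, 0], "hand": 8}, {"slide": [0, 0, 0], "rot": [0, 0, 0], "hand": 8}, {"slide": [0, 0, 0], "rot": [0, 0, 0], "hand": 8}])

```text
time_s: 21.88
ee_pos: [0.5298, -0.0092, 0.2137]
orientation: [163.7, 90.0, 174.3]
contact_force: [-0.2, -0.4, 0.0]
width: 0.148
```

```bash
python3 - <<'E'
from h import *
go([0.5567,-0.1952,0.217],76.8)
im=np.mean([ctrl.snapshot("side").astype(np.float32) for _ in range(6)],0).clip(0,255).astype(np.uint8)
cv2.imwrite("pics/d1.png",cv2.resize(im[160:245,245:315],None,fx=7,fy=7,interpolation=cv2.INTER_CUBIC))
print((proj("side",[.5301,-.0088,.085])-[245,160]+.5)*7-.5)
E
```

```text
pos [ 0.5298 -0.0092  0.2137] jawdir 100.63 downaxis [-0.0003  0.     -1.    ] d mm [  26.9418 -186.031     3.2581] d units [ 0.6735 -4.6508  0.0815] w 0.14829958861606485 F [-0.2478 -0.4191  0.0031] t 21.875 q [  -5.    15.5   91.7    0.    72.8 -105.6]
turn z deg -23.834341846272423
[265.512  401.2381]
```

View pics/d1.png

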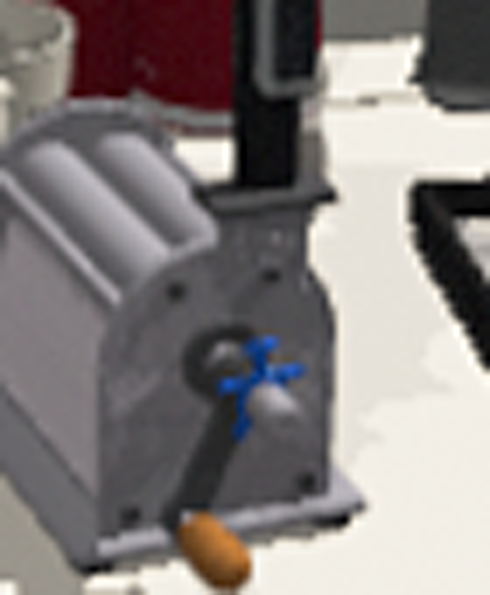

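The clip, a blue cross at (262,378), stays on the axle next to the sleeve and the fork is clear above it. I take the fork back to the socket.

Call:
play_rows(targets=[{"slide": [0, -0.5, 0], "rot": [0, 0, -0.2], "hand": 8}, {"slide": [0.1, -0.7, 0], "rot": [0, 0, -0.35], "hand": 8}, {"slide": [0.1, -0.75, 0], "rot": [0, 0, -0.35], "hand": 8}, {"slide": [0.1, -0.75, 0], "rot": [0, 0, -0.35], "hand": 8}, {"slide": [0.1, -0.75, 0], "rot": [0, 0, -0.35], "hand": 8}, {"slide": [0.1, -0.7, 0], "rot": [0, 0, -0.35], "hand": 8}, {"slide": [0.17, -0.5, 0], "rot": [0, 0, -0.43], "hand": 8}, {"slide": [0, 0, 0], "rot": [0, 0, 0], "hand": 8}, {"slide": [0, 0, 0], "rot": [0, 0, 0], "hand": 8}])

```text
time_s: 23.3
ee_pos: [0.5565, -0.1947, 0.2138]
orientation: [156.0, 90.0, 142.9]
contact_force: [0.1, -0.2, -0.9]
width: 0.155
```

```bash
python3 - <<'E'
from h import *
go([0.5563,-0.1952,0.0968],76.8)
im=np.mean([ctrl.snapshot("side").astype(np.float32) for _ in range(4)],0)
c=im[190:240,260:300]; m=(c[...,0]-np.maximum(c[...,1],c[...,2]))>25; ys,xs=np.nonzero(m); print(len(xs),xs.min()+260,xs.max()+260,ys.min()+190,ys.max()+190)
for dx,dz in((0,.024),(-.018,.009),(.018,.009),(0,-.0135)): print(proj("side",np.array([.5300,-.0090,.085])+[dx*.98,dx*.18,dz]))
E
```

```text
pos [ 0.5565 -0.1947  0.2138] jawdir 76.91 downaxis [-0.0004  0.0003 -1.    ] d mm [  -0.2401   -0.5389 -116.9685] d units [-0.006  -0.0135 -2.9242] w 0.1546531059201951 F [ 0.0993 -0.2493 -0.8914] t 23.3 q [-22.8  23.   81.6   0.   75.3 -99.8]
turn z deg -0.11164653194462915
59 276 288 208 222
[282.6849 208.807 ]
[276.3334 214.9917]
[288.7148 212.8182]
[282.3701 221.4335]
```

The clip's blue extent, columns 276–288 and rows 208–222, matches the snapped-home projection. I lower the fork.

Call:
play_rows(targets=[{"slide": [-0.005, -0.012, -0.7], "rot": [0, 0, 0], "hand": 8}, {"slide": [0, 0, -0.8], "rot": [0, 0, 0], "hand": 8}, {"slide": [0, 0, -0.4], "rot": [0, 0, 0], "hand": 8}, {"slide": [0, 0, -0.15], "rot": [0, 0, 0], "hand": 8}, {"slide": [0, 0, -0.15], "rot": [0, 0, 0], "hand": 8}, {"slide": [0, 0, 0], "rot": [0, 0, 0], "hand": 8}])

```text
time_s: 24.25
ee_pos: [0.5566, -0.1957, 0.1263]
orientation: [-11.4, 90.0, -24.6]
contact_force: [-0.1, 0.5, -1.0]
width: 0.148
```

Call:
play_rows(targets=[{"slide": [0, 0, -0.2], "rot": [0, 0, 0], "hand": 8}, {"slide": [0, 0, -0.2], "rot": [0, 0, 0], "hand": 8}, {"slide": [0, 0, -0.2], "rot": [0, 0, 0], "hand": 8}, {"slide": [0, 0, -0.08], "rot": [0, 0, 0], "hand": 8}, {"slide": [0, 0, 0], "rot": [0, 0, 0], "hand": 8}])

```text
time_s: 24.88
ee_pos: [0.5564, -0.1956, 0.0985]
orientation: [172.4, 90.0, 159.2]
contact_force: [0.3, 0.3, -0.7]
width: 0.148
```

Call:
play_rows(targets=[{"slide": [0, 0, -0.03], "rot": [0, 0, 0], "hand": 8}, {"slide": [0, 0, 0], "rot": [0, 0, 0], "hand": 8}])

```text
time_s: 25.12
ee_pos: [0.5565, -0.1957, 0.0977]
orientation: [-16.7, 90.0, -29.8]
contact_force: [0.5, 0.9, -0.8]
width: 0.145
```

Call:
play_rows(targets=[{"slide": [0, 0, -0.02], "rot": [0, 0, 0], "hand": 8}, {"slide": [0, 0, 0], "rot": [0, 0, 0], "hand": 8}])

```text
time_s: 25.38
ee_pos: [0.5566, -0.1957, 0.097]
orientation: [-14.2, 90.0, -27.4]
contact_force: [0.8, -0.4, 1.2]
width: 0.155
```

Seated. I release to 45 mm and rise clear.

Call:
play_rows(targets=[{"slide": [0, 0, 0], "rot": [0, 0, 0], "hand": 20}, {"slide": [0, 0, 0], "rot": [0, 0, 0], "hand": 45}, {"slide": [0, 0, 0], "rot": [0, 0, 0], "hand": 50}, {"slide": [0, 0, 0], "rot": [0, 0, 0], "hand": 50}, {"slide": [0, 0, 0.3], "rot": [0, 0, 0], "hand": 50}, {"slide": [0, 0, 0.7], "rot": [0, 0, 0], "hand": 50}, {"slide": [0, 0, 0.9], "rot": [0, 0, 0], "hand": 50}, {"slide": [0, 0, 0.9], "rot": [0, 0, 0], "hand": 50}, {"slide": [0, 0, 0.6], "rot": [0, 0, 0], "hand": 50}, {"slide": [0, 0, 0], "rot": [0, 0, 0], "hand": 50}], newtons=40)

```text
time_s: 26.62
ee_pos: [0.557, -0.1959, 0.2353]
orientation: [-9.9, 89.8, -23.1]
contact_force: [1.0, -0.3, -0.9]
width: 0.586
```

```bash
python3 - <<'E'
from h import *
go([0.5563,-0.1952,0.25],76.8)
im=ctrl.snapshot("side"); cv2.imwrite("pics/e1.png",cv2.resize(im[165:305,230:390],None,fx=4.3,fy=4.3,interpolation=cv2.INTER_CUBIC))
E
```

```text
pos [ 0.557  -0.1959  0.2353] jawdir 76.84 downaxis [ 0.0038 -0.0016 -1.    ] d mm [-0.7294  0.6689 14.706 ] d units [-0.0182  0.0167  0.3676] w 0.5858616421962859 F [ 0.9916 -0.2987 -0.8812] t 26.625 q [-22.9  22.1  80.1  -0.   77.6 -99.8]
turn z deg -0.035702122891990484
```

View pics/e1.png

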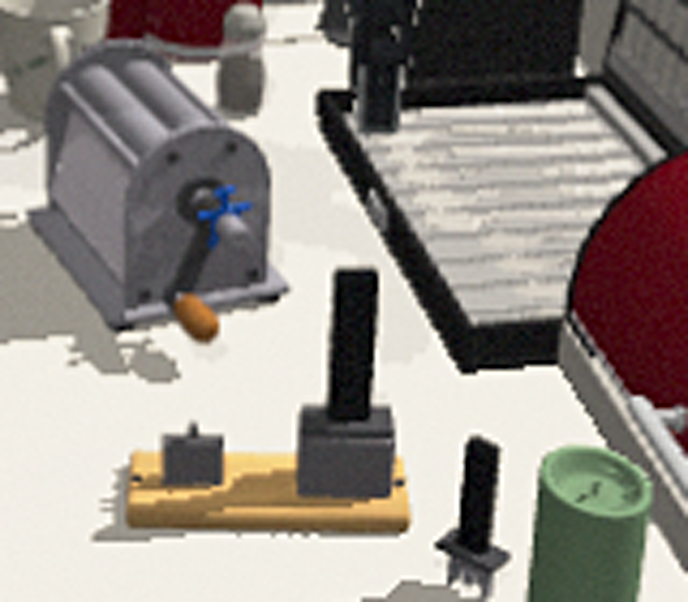

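The final view shows the fork upright with its collar on the socket rim (356,345), the clip on the axle (222,212), and the fingers clear. I hand the job in.

```bash
python3 -c "
from plant import ctrl
print(ctrl.job_done())"
```

```text
the job is handed in; nothing more can be done
None
```

The clip is snapped home in the axle's groove and the fork is back upright in its socket. I handed the job in at about 27 s, and no verdict is reported.

- **Clip:** I picked it out of the rack with the fork, never with the fingers. I touched the plain axle lightly, slid inboard until the contact force dropped, and pressed down. The highest push reading on the axle was about 7 N, though readings came only at the end of each move. It seated within about 0.2 mm of the expected home height and stayed on when I drew the fork off.
- **Last checks:** The clip's blue outline in the side view matched the snapped-home projection to about a pixel. The last picture shows the fork's collar on the socket rim and the gripper clear.
- **Disagreement:** The side-view estimates of the axle tip and groove differed from the top view by several millimetres. The groove by feel was about 3 mm inboard of the top-view estimate.
- **Not measured:** I did not measure the mug, pepper shaker, candle or spoon again. The pepper shaker and candle look untouched in the last side view, where the mug is only partly in frame. The spoon is outside that crop, and the arm never went near it.

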